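Tighten the glue-up press crosswise in rounds

ROBOT

A 6-joint arm with a two-finger parallel gripper is mounted at the origin on the work surface. World frame = base frame: x ahead of the robot, y to its left, z up, the work surface at z = 0. Lengths are in mm, angles in rad, forces in N, time in s.
With the tool pointing down it reaches from about 375 to 925 mm from the base axis. Payload 5.7 kg.
Tool frame: the origin (TCP) lies midway between the tips of the shut fingers; the grasp point (between the pads) lies 19 mm behind it; z points along the fingers, x is the direction in which the jaws open and shut, and the axes are right-handed (so a half turn about z gives the same grasp; the last joint's range is limited). The gripper opens to 88 mm and grips with 3 to 60 N. Pads are 20 mm wide; open, the fingers measure 115 mm over their backs; the gripper's body (75 mm by 178 mm) begins 61 mm behind the grasp point.
Start: joints at [1.151, 0.359, 1.51, -0, 1.272, -0.115], TCP at [180.054, 572.314, 222.623] pointing down, gripper open.
Joint ranges: [-2.97, 2.97], [-1.01, 2.36], [0.21, 2.38], [-0.96, 4.11], [0.2, 2.71], [-2.98, 2.98]. Speed limits (rad/s): [2.39, 2.39, 3.14, 3.14, 3.14, 3.14].

INTERFACE

Orientations are given as a 3x3 rotation matrix whose columns are the frame's x, y, z axes.
In Python, from station import observe, capture, hand_in, trace, tip_of gives the robot as it stands.
- The arm moves only by the tool jog_arm, never from a script. Its argument "rows" is a list that holds one entry, the list of rows, each a list of 7 numbers: the shift along the tool's x, y, z as a fraction of full scale, then the turn, a rotation vector about the tool's x, y, z as a fraction of full scale, then the closure, from 0 (fully open) to 1 (shut). In form: [[[x, y, z, rx, ry, rz, gripper], ...]]. A call has 1 to 10 rows; each row is the pose to reach, as a shift and turn from the pose commanded when the call began, along the tool's axes at that moment, turning the shorter way round; what a row does not reach only later rows make up. Full scale, the value 1, is 20 cm for a shift and pi rad for a turn. A row lasts 1/8 s, in which the tool goes at most 62.5 mm and 10.7 degrees, less where a joint would pass 70% of its speed; a pose out of reach is approached as far as the arm can. A call with a number of a shift or a turn outside -1 to 1 is refused whole. A call with a gripper value outside its range is refused whole. The fingers move at their own pace and stop on an object; the grip force is fixed at half the most. Time passes only in rows, so rows that repeat a pose let the fingers close. It gives the time, the measured TCP pose, the force and the opening at its end, in the units of the state.
- observe(): the state, without advancing time (a new reading comes with each control period).
- capture(name): name is "side" or "top"; returns a dict with "image" (400x640x3 uint8, blue, green, red), "fx", "fy", "cx", "cy" (pixels), "R" (3x3) and "t" (3): a world point X has camera coordinates R X + t. Camera axes: x right, y down, z forward; pixel columns grow to the right and rows downward; lengths in mm; the calibration is good to about 2 mm. A picture is of the moment at which its call begins. There is no depth.
- hand_in(): hands the job in, once; it reports no verdict.
Trained networks look in a picture, given as the dict that the camera call returned (one of the last four; its "shot" number tells which), for a name from the list of things; names that differ only in an ending like _2 or _b are one class to them, and where a whole thing is asked for, a point or a joint stands for the part that bears it (a point fixed in the world has none). Each returns a list of dicts, best first, with "conf" (0 to 1); they miss things now and then, are a little off and sometimes report something else, mostly with a low value. They report only what shows in the picture. A call takes as long as a camera call.
- trace(target, picture): "pixels" (400x640 bool, what is visible of it) and "rect" ([left, top, right, bottom] in pixels, round what is visible of it).
- tip_of(target, picture): "pixel" ([column, row] in pixels: a listed point, or the origin of a listed thing).
The state is a dict: "time": time; "q": joint angles; "qd": joint speeds; "tau": joint torques, N m; "ee_pos": TCP position; "tool_rot": TCP orientation; "ft_force": force on the tool from outside, world axes, zero at the start; "moment": the same for the moment, N m; "opening": finger opening in mm.
Only numpy, scipy, OpenCV 4.12 (cv2) and the standard library are available. Lean on these libraries where they do the work, as an engineer would, in place of code of your own. Each camera call takes 0.05 s, during which the arm holds its last target. There are 200 camera calls.

TASK

Tighten the four red T-handles of the sloping glue-up press clockwise, crosswise (after each handle the one diagonally opposite, then the other diagonal) and in two rounds: first about an eighth of a turn on every handle, then, again crosswise, turn each until you feel it come up firm. Then let go, and leave the other things on the bench where they are.

Things in the scene. Friction and masses are not known exactly. Their poses are not given: they have to be found in the camera images.
- press: wooden stand of a glue-up press, fixed to the bench, 300 x 315 mm on plan. Origin: on the bench beneath the middle of the bed. x points level, towards the bed's high side (away from the robot), y to the left, z up
- bed: plywood bed of the press, 270 mm (x, up the slope) x 340 mm (y, across, to the left), rising away from the robot at 27 degrees (0.47 rad), z square to it. Origin: middle of its top face, 118 mm above the bench. Three pine boards lie on it under two beech cauls 42 mm wide and 300 mm long across the slope, tops 58 mm above the bed. The handles stand at x +-72, y +-125, z 94 mm
- handle_ll (a point): lower left T-handle nut (left: +y; lower: nearest the robot): red bar 92 mm long, 14 mm thick, 22 mm deep, on a rod square to the sloping bed. The point: middle of the bar, on the rod's axis, 36 mm above the caul. Below the bar: a neck 14 mm thick, then, from 19 mm under the point, a 26 mm boss; the rod's end, 10 mm thick, is 8 mm proud of its top. x points along the bar, z along the rod away from the bed
- handle_lr (a point): lower right T-handle nut (left: +y; lower: nearest the robot): red bar 92 mm long, 14 mm thick, 22 mm deep, on a rod square to the sloping bed. The point: middle of the bar, on the rod's axis, 36 mm above the caul. Below the bar: a neck 14 mm thick, then, from 19 mm under the point, a 26 mm boss; the rod's end, 10 mm thick, is 8 mm proud of its top. x points along the bar, z along the rod away from the bed
- handle_ul (a point): upper left T-handle nut (left: +y; lower: nearest the robot): red bar 92 mm long, 14 mm thick, 22 mm deep, on a rod square to the sloping bed. The point: middle of the bar, on the rod's axis, 36 mm above the caul. Below the bar: a neck 14 mm thick, then, from 19 mm under the point, a 26 mm boss; the rod's end, 10 mm thick, is 8 mm proud of its top. x points along the bar, z along the rod away from the bed
- handle_ur (a point): upper right T-handle nut (left: +y; lower: nearest the robot): red bar 92 mm long, 14 mm thick, 22 mm deep, on a rod square to the sloping bed. The point: middle of the bar, on the rod's axis, 36 mm above the caul. Below the bar: a neck 14 mm thick, then, from 19 mm under the point, a 26 mm boss; the rod's end, 10 mm thick, is 8 mm proud of its top. x points along the bar, z along the rod away from the bed
- turn_ll (a joint): turn of the lower left handle, rad, growing clockwise seen from above the bed (tightening). Starts at 0 to 0.3; does not sink as it turns. Runs against a steady 0.15 N m and comes up firm, against a hard stop, at an untold angle between 1.35 and 1.8, not the same for each handle: feel for it, and do not strain against it. Let go, it stays where it is
- turn_lr (a joint): turn of the lower right handle, rad, growing clockwise seen from above the bed (tightening). Starts at 0 to 0.3; does not sink as it turns. Runs against a steady 0.15 N m and comes up firm, against a hard stop, at an untold angle between 1.35 and 1.8, not the same for each handle: feel for it, and do not strain against it. Let go, it stays where it is
- turn_ul (a joint): turn of the upper left handle, rad, growing clockwise seen from above the bed (tightening). Starts at 0 to 0.3; does not sink as it turns. Runs against a steady 0.15 N m and comes up firm, against a hard stop, at an untold angle between 1.35 and 1.8, not the same for each handle: feel for it, and do not strain against it. Let go, it stays where it is
- turn_ur (a joint): turn of the upper right handle, rad, growing clockwise seen from above the bed (tightening). Starts at 0 to 0.3; does not sink as it turns. Runs against a steady 0.15 N m and comes up firm, against a hard stop, at an untold angle between 1.35 and 1.8, not the same for each handle: feel for it, and do not strain against it. Let go, it stays where it is
- offcut: spare beech caul, a 180 x 42 x 36 mm block lying in front of the press. A bystander; origin at the middle of its underside
- glue: white glue bottle, 62 mm across, 170 mm tall, standing to the right of the press. A bystander; origin at the middle of its underside
- mallet: beech joiner's mallet lying to the left of the press, head 125 x 72 x 60 mm, handle 240 mm. A bystander; origin at the middle of its underside (of its head)
- square: try square lying in front and to the right, 110 mm stock, 150 mm blade, under 20 mm high. A bystander; origin at the middle of its underside (of its stock)
- jar: jar of dowels, 74 mm across, 100 mm tall, standing to the right of the press. A bystander; origin at the middle of its underside

How it is judged (in metres and radians):
On the way, in this order (a step that is already met when the one before it is completed fails the run):
1. first round done: every handle turned on by about an eighth of a turn (each past 0.5 rad) (value of joint each of turn_ll, turn_lr, turn_ul, turn_ur above 0.5 rad), for 0.1 s.
2. second round done: every handle firm (within 0.1 rad of its firm angle) (value of joint turn_ll above 1.42 rad and value of joint turn_lr above 1.66 rad and value of joint turn_ul above 1.54 rad and value of joint turn_ur above 1.3 rad), for 0.1 s.
At the end, for the whole second after the job is handed in: All four handles are firm (no more than 0.1 rad short of the angle where each comes up firm), at rest and let go, and every other thing on the bench is within 30 mm of where it was (all of step 2 and velocity of joint each of turn_ll, turn_lr, turn_ul, turn_ur below 0.05 rad/s and distance of each of offcut, glue, mallet, square, jar from where it was at the start of the episode below 0.03 m); the robot touches nothing.
It fails at once if crosswise order broken: in a round, the second handle tightened (past 0.5 rad in the first round, to within 0.15 rad of firm in the second) was not diagonally opposite the first ((value of joint each of turn_ll, turn_lr above 0.5 rad and value of joint each of turn_ul, turn_ur below 0.5 rad) or (value of joint each of turn_ul, turn_ur above 0.5 rad and value of joint each of turn_ll, turn_lr below 0.5 rad) or (value of joint each of turn_ll, turn_ul above 0.5 rad and value of joint each of turn_lr, turn_ur below 0.5 rad) or (value of joint each of turn_lr, turn_ur above 0.5 rad and value of joint each of turn_ll, turn_ul below 0.5 rad) or (value of joint turn_ll above 1.37 rad and value of joint turn_lr above 1.61 rad and value of joint turn_ul below 1.49 rad and value of joint turn_ur below 1.25 rad) or (value of joint turn_ul above 1.49 rad and value of joint turn_ur above 1.25 rad and value of joint turn_ll below 1.37 rad and value of joint turn_lr below 1.61 rad) or (value of joint turn_ll above 1.37 rad and value of joint turn_ul above 1.49 rad and value of joint turn_lr below 1.61 rad and value of joint turn_ur below 1.25 rad) or (value of joint turn_lr above 1.61 rad and value of joint turn_ur above 1.25 rad and value of joint turn_ll below 1.37 rad and value of joint turn_ul below 1.49 rad)).
It fails at once if one handle run down (past 1.2 rad) while another was still loose (below 0.5 rad) (value of joint any of turn_ll, turn_lr, turn_ul, turn_ur above 1.2 rad and value of joint any of turn_ll, turn_lr, turn_ul, turn_ur below 0.5 rad).
It fails at once if another thing on the bench moved by more than 30 mm (distance of any of offcut, glue, mallet, square, jar from where it was at the start of the episode above 0.03 m).
It also fails if it takes over 72 s, if anything falls off the work surface, if the arm or the gripper's body presses on something with over 40 N, if the wrist force passes 120 N, or if a joint passes its speed limit or range.

## Working session

There is one attempt and no reset: what is moved stays moved. The work goes in short steps, Python scripts to look and compute and a tool call to move; the robot and the scene stay as the last step left them, time stands still between calls to the robot, and variables do not carry over. Pictures are saved under pics/ and viewed, about 8 in all and at most 12, crops included, and the job is handed in when it is done.

Besides the shell and the picture viewer there is one more tool, called after "Request:" by a JSON object that holds its "name" and its "arguments". jog_arm: Moves the arm, as the interface text tells. Its arguments: {"type":"object","properties":{"rows":{"type":"array"}},"required":["rows"]}

```bash
ls; mkdir -p pics
cat > h.py <<'E'
import numpy as np, cv2
from station import observe, capture, hand_in, trace, tip_of
E
python3 - <<'E'
from h import *
s=observe(); print({k:np.round(v,3).tolist() for k,v in s.items()})
P={}
for n in("side","top"):
    c=capture(n); P[n]=c; cv2.imwrite(f"pics/{n}0.png",c["image"])
    print(n,c["fx"],c["cx"],c["cy"],np.round(c["R"],3).tolist(),np.round(c["t"]).tolist())
    for h in("handle_ll","handle_lr","handle_ul","handle_ur","bed","press"):
        print(h,[(np.round(d["pixel"],1).tolist(),round(d["conf"],2)) for d in tip_of(h,c)][:5])
E
```

```text
pics
{'time': 0.0, 'q': [1.151, 0.359, 1.511, -0.0, 1.273, -0.115], 'qd': [0.001, -0.001, 0.0, -0.0, 0.0, 0.001], 'tau': [0.002, -51.538, -27.072, 0.067, 0.035, -0.0], 'ee_pos': [179.798, 571.69, 221.815], 'tool_rot': [[0.3, 0.954, -0.001], [0.954, -0.3, -0.002], [-0.002, -0.0, -1.0]], 'ft_force': [0.066, 0.689, 0.732], 'moment': [-0.032, 0.032, -0.033], 'opening': 87.615}
side 382.6652084779885 316.42823998524057 202.7155078851796 [[0.999, -0.042, -0.024], [-0.043, -0.56, -0.827], [0.021, 0.827, -0.561]] [-522.0, 180.0, 927.0]
handle_ll [([289.5, 186.5], 0.57)]
handle_lr [([306.4, 259.2], 0.91), ([339.1, 156.5], 0.35)]
handle_ul [([339.9, 160.0], 0.78)]
handle_ur [([375.3, 219.3], 0.94)]
bed []
press [([338.7, 267.2], 0.6)]
top 379.30477331235437 321.08050206446734 203.22189551072438 [[0.026, -1.0, -0.003], [-0.985, -0.025, -0.169], [0.169, 0.007, -0.986]] [14.0, 561.0, 1077.0]
handle_ll [([291.5, 233.7], 0.62)]
handle_lr [([290.9, 232.2], 0.69), ([385.9, 218.5], 0.51), ([416.4, 253.0], 0.43)]
handle_ul [([285.1, 178.8], 0.78)]
handle_ur [([383.8, 166.6], 0.52)]
bed []
press [([335.4, 196.4], 0.68)]
```

View pics/side0.png

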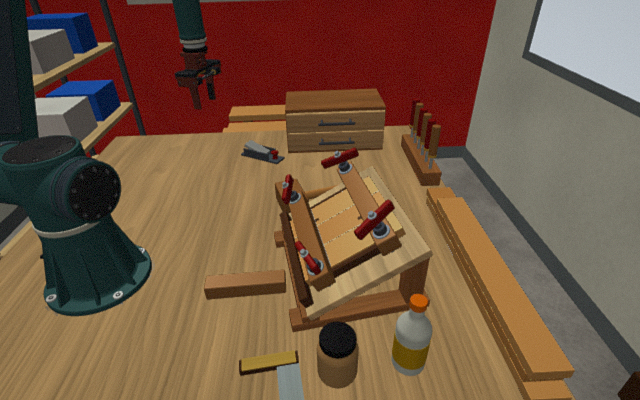

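View pics/top0.png

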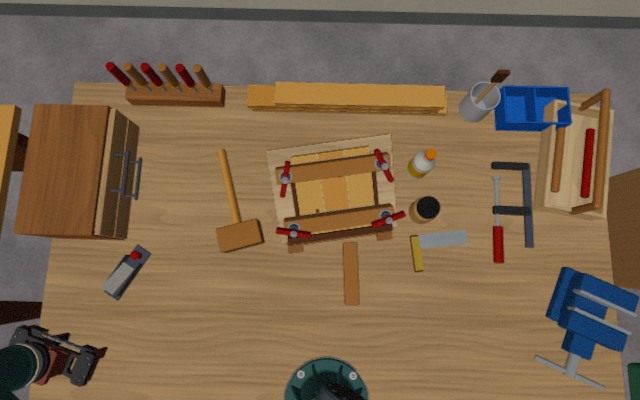

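The networks match the pictures: four red T-handles on the press. In top they are at ll (292,233), lr (388,219), ul (285,179) and ur (383,166). In side they are at ll (289,187), lr (306,259), ul (340,158) and ur (375,219). Next I fit the press pose and bar angles to the red masks.

```bash
cat >> h.py <<'E'
from scipy.optimize import least_squares, minimize
from scipy.spatial.transform import Rotation as Ro
H={"ll":(-72,125,94),"lr":(-72,-125,94),"ul":(72,125,94),"ur":(72,-125,94)}
def bedR(yaw): return Ro.from_euler("ZY",[yaw,-0.47]).as_matrix()
def hp(p,k): return np.array([p[0],p[1],118])+bedR(p[2])@np.array(H[k],float)
def proj(c,X):
    Y=np.atleast_2d(X)@np.array(c["R"]).T+np.array(c["t"]); return Y[:,:2]/Y[:,2:]*[c["fx"],c["fy"]]+[c["cx"],c["cy"]]
def red(c):
    b,g,r=[c["image"][:,:,i].astype(int) for i in range(3)]
    return (r>70)&(r>2.2*g)&(r>2.2*b)
BOX=np.array([(x,y,z) for x in(-46,46) for y in(-7,7) for z in(-11,11)],float)
def hull(c,pos,R,S=4):
    q=proj(c,pos+BOX@R.T); m=np.zeros((400*S,640*S),np.uint8)
    h=cv2.convexHull(((q+.5)*S).astype(np.float32)).astype(np.int32); cv2.fillConvexPoly(m,h,1)
    return cv2.resize(m.astype(np.float32),(640,400),interpolation=cv2.INTER_AREA)
def barcost(c,pos,R,rm):
    q=proj(c,pos)[0]; x0,y0=(q-28).astype(int); sl=np.s_[max(y0,0):y0+56,max(x0,0):x0+56]
    return np.abs(hull(c,pos,R)[sl]-rm[sl]).sum()
def barR(yaw,a): return bedR(yaw)@Ro.from_euler("z",a).as_matrix()
E
cat > fit.py <<'E'
from h import *
cs=[capture(n) for n in("side","top")]
rm=[red(c).astype(np.float32) for c in cs]
px={0:dict(ll=(289.5,186.5),lr=(306.4,259.2),ul=(339.9,158.5),ur=(375.3,219.3)),1:dict(ll=(291.5,233),lr=(387,218.5),ul=(285.1,178.8),ur=(383.8,166.6))}
f=lambda p:np.concatenate([(proj(cs[i],hp(p,k))[0]-px[i][k]) for i in(0,1) for k in H])
s=least_squares(f,[600,0,0],loss="soft_l1",x_scale=[10,10,.1]); p=s.x; print("tips",p,np.round(s.fun.reshape(-1,2),1).tolist())
def ang(p,off=(0,0,0)):
    out={}
    for k in H:
        v=[(sum(barcost(cs[i],hp(p,k),barR(p[2],a),rm[i]) for i in(0,1)),a) for a in np.arange(0,np.pi,.05)]
        out[k]=min(v)
    return out
a=ang(p); print(a)
v0=np.r_[p,[a[k][1] for k in H]]
g=lambda v:sum(barcost(cs[i],hp(v,k),barR(v[2],v[3+j]),rm[i]) for i in(0,1) for j,k in enumerate(H))
o=minimize(g,v0,method="Nelder-Mead",options=dict(initial_simplex=np.vstack([v0]+[v0+d for d in np.diag([6,6,.03,.1,.1,.1,.1])]),maxiter=500,xatol=.01))
v=o.x; print("fit",g(v0),o.fun,np.round(v,3).tolist())
for j,k in enumerate(H): print(k,np.round(hp(v,k),1),[round(float(barcost(cs[i],hp(v,k),barR(v[2],v[3+j]),rm[i])),1) for i in(0,1)], [int(rm[i][tuple(np.s_[int(y)-28:int(y)+28,int(x)-28:int(x)+28] for x,y in [proj(cs[i],hp(v,k))[0]])[0]].sum()) for i in (0,1)])
np.save("fit.npy",v)
ims=[]
for i,c in enumerate(cs):
    im=c["image"].copy(); im=cv2.resize(im[130:290,250:430],None,fx=2.2,fy=2.2) 
    for j,k in enumerate(H):
        q=(proj(c,hp(v,k)+BOX@barR(v[2],v[3+j]).T)+.5-[250,130])*2.2
        cv2.polylines(im,[cv2.convexHull(q.astype(np.float32)).astype(np.int32)],True,(0,255,0),1)
    ims.append(im)
cv2.imwrite("pics/fit0.png",np.hstack(ims))
E
time python3 fit.py
```

```text
tips [ 5.87683026e+02 -7.20070240e+00  1.57877165e-01] [[-1.2, 1.4], [0.3, -2.9], [0.2, -0.7], [-1.3, -0.2], [1.4, -1.2], [0.6, 0.8], [-0.3, -0.4], [-0.0, -1.0]]
{'ll': (np.float32(374.9375), np.float64(1.3)), 'lr': (np.float32(286.4375), np.float64(1.85)), 'ul': (np.float32(439.1875), np.float64(2.8000000000000003)), 'ur': (np.float32(615.1875), np.float64(0.4))}
fit 1715.75 1670.75 [586.717, -6.137, 0.163, 1.334, 1.82, 2.85, 0.401]
ll [461.1  99.9 169.2] [208.2, 149.4] [81, 154]
lr [ 501.7 -146.8  169.2] [157.5, 113.9] [167, 189]
ul [587.8 120.7 234.4] [342.7, 84.6] [97, 139]
ur [ 628.3 -126.   234.4] [512.0, 102.4] [196, 155]
real	0m9.451s
user	0m12.675s
sys	0m2.603s
```

View pics/fit0.png

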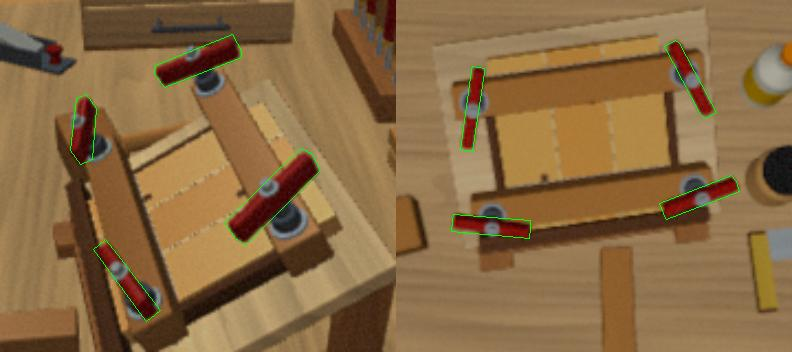

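The overlay sits on all four bars in both views. I'll refit with a looser red mask and plan the first approach.

```bash
sed -i 's/(r>70)&(r>2.2\*g)&(r>2.2\*b)/(r>45)\&(r>1.8*g)\&(r>1.8*b)/; s/q-28/q-24/; s/+56/+48/g' h.py
cat >> h.py <<'E'
def target(v,k,h,flip=0,da=0):
    """tool pose: TCP h mm above handle point along rod, jaws across bar; da = turn already done (clockwise)"""
    j=list(H).index(k); Rb=bedR(v[2]); phi=v[3+j]-da-np.pi/2+flip*np.pi
    x=Rb@[np.cos(phi),np.sin(phi),0]; z=-Rb[:,2]
    return hp(v,k)+h*Rb[:,2], np.c_[x,np.cross(z,x),z]
def rel(P,R,s=None):
    s=s or observe(); R0=np.array(s["tool_rot"]); d=R0.T@(P-np.array(s["ee_pos"])); w=Ro.from_matrix(R0.T@R).as_rotvec()
    return np.round(d/200,4).tolist(), np.round(w/np.pi,4).tolist()
def show(v,k,**kw):
    s=observe(); print("t",s["time"],"q",np.round(s["q"],2),"F",np.round(s["ft_force"],1),"M",np.round(s["moment"],2),"op",s["opening"]); 
    for h in(90,45,-16): print(k,h,*rel(*target(v,k,h,**kw),s))
E
python3 fit.py | tail -5; python3 -c "
from h import *
show(np.load('fit.npy'),'ll')"
```

```text
fit 1027.5625 969.5 [586.124, -6.684, 0.164, 1.284, 1.818, 2.833, 0.385]
ll [460.4  99.2 169.2] [89.7, 109.9] [212, 236]
lr [ 501.2 -147.4  169.2] [141.9, 119.8] [286, 245]
ul [587.1 120.2 234.4] [120.1, 88.6] [318, 162]
ur [ 627.9 -126.5  234.4] [210.1, 89.5] [506, 178]
t 0.9 q [ 1.15  0.36  1.51  0.    1.27 -0.12] F [-0.4 -0.1  0.6] M [ 0.02 -0.02  0.03] op 87.60828165110337
ll 90 [-1.9278, 1.8651, -0.1338] [-0.0642, 0.1489, 0.4335]
ll 45 [-1.8817, 1.956, 0.0668] [-0.0642, 0.1489, 0.4335]
ll -16 [-1.8193, 2.0793, 0.3387] [-0.0642, 0.1489, 0.4335]
```

Request:
{"name": "jog_arm", "arguments": {"rows": [[[-0.32,0.31,-0.1,0,0,0,0],[-0.64,0.62,-0.1,0,0,0,0],[-0.95,0.93,-0.1,0,0,0,0],[-0.95,0.93,-0.1,-0.03,0.07,0.2,0],[-0.95,0.93,-0.1,-0.03,0.07,0.2,0],[-0.95,0.93,-0.1,-0.03,0.07,0.2,0],[-0.95,0.93,-0.1,-0.03,0.07,0.2,0]]]}}

```text
time: 1.78
ee_pos: [300.3, 334.4, 242.8]
tool_rot: [[0.785, 0.586, 0.201], [0.574, -0.81, 0.121], [0.234, 0.02, -0.972]]
ft_force: [-0.2, -0.2, 0.4]
opening: 88.3
```

```bash
python3 -c "
from h import *
show(np.load('fit.npy'),'ll')"
```

```text
t 1.775 q [ 0.72 -0.01  1.95 -0.05  0.96  0.12] F [-0.2 -0.2  0.4] M [-0.13  0.09 -0.05] op 88.26962115482063
ll 90 [-0.2162, 1.3313, -0.0585] [-0.0349, 0.0784, 0.2316]
ll 45 [-0.1747, 1.3728, 0.1587] [-0.0349, 0.0784, 0.2316]
ll -16 [-0.1185, 1.429, 0.4531] [-0.0349, 0.0784, 0.2316]
```

Request:
{"name": "jog_arm", "arguments": {"rows": [[[-0.05,0.3,-0.06,-0.01,0.02,0.06,0],[-0.1,0.6,-0.06,-0.02,0.04,0.11,0],[-0.16,1,-0.06,-0.035,0.078,0.2316,0],[-0.16,1,-0.06,-0.035,0.078,0.2316,0],[-0.16,1,-0.06,-0.035,0.078,0.2316,0],[-0.16,1,-0.06,-0.035,0.078,0.2316,0]]]}}

```text
time: 2.52
ee_pos: [391.0, 153.6, 251.1]
tool_rot: [[0.891, -0.088, 0.444], [-0.134, -0.988, 0.074], [0.433, -0.126, -0.893]]
ft_force: [0.2, 0.2, -0.0]
opening: 87.8
```

```bash
python3 -c "
from h import *
show(np.load('fit.npy'),'ll')"
```

```text
t 2.525 q [ 0.24 -0.18  2.16 -0.05  0.69  0.39] F [ 0.2  0.2 -0. ] M [-0.07  0.2   0.01] op 87.75598325335375
ll 90 [0.1673, 0.29, 0.0496] [0.0001, 0.0008, 0.0017]
ll 45 [0.1679, 0.29, 0.2746] [0.0001, 0.0008, 0.0017]
ll -16 [0.1687, 0.2899, 0.5796] [0.0001, 0.0008, 0.0017]
```

Request:
{"name": "jog_arm", "arguments": {"rows": [[[0.168,0.29,0.05,0,0.001,0.002,0],[0.168,0.29,0.27,0,0.001,0.002,0.3],[0.168,0.29,0.4,0,0.001,0.002,0.5],[0.168,0.29,0.58,0,0.001,0.002,0.5],[0.168,0.29,0.58,0,0.001,0.002,0.5]]]}}

```text
time: 3.15
ee_pos: [467.0, 101.1, 152.7]
tool_rot: [[0.892, -0.093, 0.443], [-0.14, -0.987, 0.074], [0.43, -0.128, -0.894]]
ft_force: [-0.3, 0.3, -0.0]
opening: 51.4
```

Run:
```python
from h import *
v=np.load('fit.npy'); show(v,'ll')
cs=[capture(n) for n in("side","top")]; o=[]
for c in cs:
    q=proj(c,hp(v,'ll'))[0].astype(int); print(q)
    o.append(cv2.resize(c["image"][q[1]-50:q[1]+50,q[0]-60:q[0]+60],None,fx=3.3,fy=3.3,interpolation=cv2.INTER_CUBIC))
cv2.imwrite("pics/ll1.png",np.hstack(o))
```

```text
t 3.15 q [ 0.01  0.1   2.23  0.2   0.35 -0.04] F [-0.3  0.3 -0. ] M [-0.15  0.27  0.04] op 51.353434856228816
ll 90 [0.0054, 0.0021, -0.5392] [0.0001, 0.0014, 0.0]
ll 45 [0.0064, 0.002, -0.3142] [0.0001, 0.0014, 0.0]
ll -16 [0.0078, 0.002, -0.0092] [0.0001, 0.0014, 0.0]
[287 188]
[292 232]
```

View pics/ll1.png

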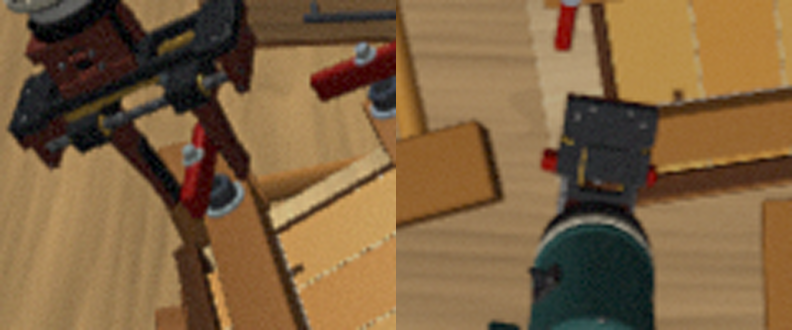

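The fingers straddle the ll bar, visible between them at crop (195,170), and the top view is centred on it. Next: close, then turn about 0.7 rad.

Request:
{"name": "jog_arm", "arguments": {"rows": [[[0.007,0.002,-0.012,0,0,0,0.5],[0.007,0.002,-0.012,0,0,0,1],[0.007,0.002,-0.012,0,0,0,1],[0.007,0.002,-0.012,0,0,0,1],[0.007,0.002,-0.012,0,0,0,1],[0.007,0.002,-0.012,0,0,0.05,1]]]}}

```text
time: 4.0
ee_pos: [467.2, 100.1, 157.4]
tool_rot: [[0.864, -0.234, 0.447], [-0.296, -0.952, 0.074], [0.408, -0.196, -0.892]]
ft_force: [-5.2, -0.0, 6.5]
opening: 13.9
```

```bash
python3 -c "
from h import *
show(np.load('fit.npy'),'ll')"
```

```text
t 4.0 q [0.01 0.09 2.23 0.2  0.36 0.13] F [-5.2 -0.   6.5] M [-0.17  0.52  0.14] op 13.876741379354577
ll 90 [-0.0043, 0.0006, -0.5183] [-0.0, 0.0001, -0.0511]
ll 45 [-0.0042, 0.0006, -0.2933] [-0.0, 0.0001, -0.0511]
ll -16 [-0.0042, 0.0006, 0.0117] [-0.0, 0.0001, -0.0511]
```

Request:
{"name": "jog_arm", "arguments": {"rows": [[[0,0,0,0,0,0.055,1],[0,0,0,0,0,0.11,1],[0,0,0,0,0,0.172,1],[0,0,0,0,0,0.172,1]]]}}

```text
time: 4.5
ee_pos: [467.6, 99.8, 157.5]
tool_rot: [[0.62, -0.644, 0.447], [-0.743, -0.665, 0.074], [0.25, -0.378, -0.891]]
ft_force: [-4.3, -2.3, 6.5]
opening: 13.4
```

```bash
python3 -c "
from h import *
v=np.load('fit.npy');show(v,'ll');show(v,'ur');show(v,'ur',flip=1)"
```

```text
t 4.5 q [0.01 0.09 2.23 0.2  0.36 0.67] F [-4.3 -2.3  6.5] M [-0.29  0.58 -0.22] op 13.429282940710765
ll 90 [-0.0054, 0.0032, -0.5184] [0.0, -0.0002, -0.223]
ll 45 [-0.0055, 0.0032, -0.2934] [0.0, -0.0002, -0.223]
ll -16 [-0.0057, 0.0033, 0.0116] [0.0, -0.0002, -0.223]
t 4.5 q [0.01 0.09 2.23 0.2  0.36 0.67] F [-4.3 -2.3  6.5] M [-0.29  0.58 -0.22] op 13.429282940710765
ur 90 [1.4345, 0.0905, -0.5176] [-0.0001, -0.0002, 0.0632]
ur 45 [1.4344, 0.0905, -0.2926] [-0.0001, -0.0002, 0.0632]
ur -16 [1.4342, 0.0906, 0.0124] [-0.0001, -0.0002, 0.0632]
t 4.5 q [0.01 0.09 2.23 0.2  0.36 0.67] F [-4.3 -2.3  6.5] M [-0.29  0.58 -0.22] op 13.429282940710765
ur 90 [1.4345, 0.0905, -0.5176] [0.0002, -0.0001, -0.9368]
ur 45 [1.4344, 0.0905, -0.2926] [0.0002, -0.0001, -0.9368]
ur -16 [1.4342, 0.0906, 0.0124] [0.0002, -0.0001, -0.9368]
```

Request:
{"name": "jog_arm", "arguments": {"rows": [[[0,0,0,0,0,0,0.5],[0,0,0,0,0,0,0.5],[0,0,-0.12,0,0,0,0.5],[0,0,-0.36,0,0,0,0.5],[0.2,0.02,-0.36,0,0,0,0.5],[0.5,0.04,-0.36,0,0,0.03,0.5],[0.8,0.06,-0.36,0,0,0.063,0.5],[1,0.08,-0.36,0,0,0.063,0.5],[1,0.09,-0.36,0,0,0.063,0.5]]]}}

```text
time: 5.62
ee_pos: [550.9, -68.7, 266.0]
tool_rot: [[0.48, -0.753, 0.45], [-0.86, -0.506, 0.071], [0.174, -0.421, -0.89]]
ft_force: [-0.4, -0.1, -0.4]
opening: 44.0
```

```bash
python3 -c "
from h import *
v=np.load('fit.npy');show(v,'ur')"
```

```text
t 5.625 q [-0.42  0.05  1.92  0.36  0.8   0.4 ] F [-0.4 -0.1 -0.4] M [-0.09  0.41 -0.03] op 44.04458214075296
ur 90 [0.4075, -0.0779, -0.157] [-0.0004, -0.0012, 0.0004]
ur 45 [0.4066, -0.0776, 0.068] [-0.0004, -0.0012, 0.0004]
ur -16 [0.4054, -0.0772, 0.373] [-0.0004, -0.0012, 0.0004]
```

Request:
{"name": "jog_arm", "arguments": {"rows": [[[0.25,-0.05,0,0,-0.001,0,0.5],[0.407,-0.078,0,0,-0.001,0,0.5],[0.407,-0.078,0,0,-0.001,0,0.5],[0.406,-0.077,0.2,0,-0.001,0,0.5],[0.406,-0.077,0.35,0,-0.001,0,0.5],[0.406,-0.077,0.35,0,-0.001,0,0.5],[0.406,-0.077,0.35,0,-0.001,0,1],[0.406,-0.077,0.35,0,-0.001,0,1],[0.406,-0.077,0.35,0,-0.001,0,1],[0.406,-0.077,0.35,0,-0.001,0,1]]]}}

```text
time: 6.88
ee_pos: [633.0, -126.5, 225.2]
tool_rot: [[0.482, -0.751, 0.451], [-0.858, -0.509, 0.069], [0.178, -0.421, -0.89]]
ft_force: [4.7, -11.6, -3.2]
opening: 13.8
```

Run:
```python
from h import *
v=np.load('fit.npy'); show(v,'ur')
cs=[capture(n) for n in("side","top")]; o=[]
for c in cs:
    q=proj(c,hp(v,'ur'))[0].astype(int)-[30,0]
    o.append(cv2.resize(c["image"][q[1]-60:q[1]+90,q[0]-80:q[0]+80],None,fx=2.4,fy=2.4,interpolation=cv2.INTER_CUBIC))
cv2.imwrite("pics/ur1.png",np.hstack(o))
```

```text
t 6.875 q [-0.46  0.24  1.8   0.4   0.75  0.31] F [  4.7 -11.6  -3.2] M [-1.55  0.05 -0.72] op 13.824563579303199
ur 90 [-0.0015, -0.0008, -0.5027] [-0.0006, -0.0021, 0.0013]
ur 45 [-0.003, -0.0004, -0.2777] [-0.0006, -0.0021, 0.0013]
ur -16 [-0.005, 0.0001, 0.0273] [-0.0006, -0.0021, 0.0013]
```

View pics/ur1.png

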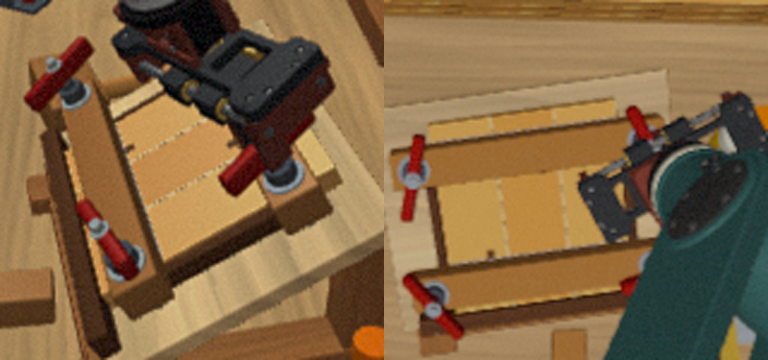

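ur is gripped across its middle, and ll has visibly turned. I'll turn ur 0.7, release and back off.

Request:
{"name": "jog_arm", "arguments": {"rows": [[[0.005,0,0,0,0,0.055,1],[0.005,0,0,0,0,0.11,1],[0.005,0,0,0,0,0.165,1],[0.005,0,0,0,0,0.223,1],[0.005,0,0,0,0,0.223,1],[0.005,0,0,0,0,0.223,0.5],[0.005,0,0,0,0,0.223,0.5],[0.005,0,-0.15,0,0,0.223,0.5],[0.005,0,-0.35,0,0,0.223,0.5],[0.005,0,-0.35,0,0,0.223,0.5]]]}}

```text
time: 8.22
ee_pos: [600.5, -129.2, 288.7]
tool_rot: [[-0.114, -0.886, 0.45], [-0.984, 0.165, 0.074], [-0.14, -0.434, -0.89]]
ft_force: [0.5, -0.3, -0.2]
opening: 44.2
```

```bash
python3 -c "
from h import *
v=np.load('fit.npy');show(v,'lr'); show(v,'lr',flip=1)"
```

```text
t 8.225 q [-0.5   0.13  1.77  0.37  0.9   1.03] F [ 0.5 -0.3 -0.2] M [0.01 0.29 0.03] op 44.16620840060752
lr 90 [0.2292, 0.6825, -0.1485] [-0.0009, -0.0009, -0.678]
lr 45 [0.2294, 0.6833, 0.0765] [-0.0009, -0.0009, -0.678]
lr -16 [0.2297, 0.6842, 0.3815] [-0.0009, -0.0009, -0.678]
t 8.225 q [-0.5   0.13  1.77  0.37  0.9   1.03] F [ 0.5 -0.3 -0.2] M [0.01 0.29 0.03] op 44.16620840060752
lr 90 [0.2292, 0.6825, -0.1485] [-0.0008, 0.0008, 0.322]
lr 45 [0.2294, 0.6833, 0.0765] [-0.0008, 0.0008, 0.322]
lr -16 [0.2297, 0.6842, 0.3815] [-0.0008, 0.0008, 0.322]
```

Request:
{"name": "jog_arm", "arguments": {"rows": [[[0.1,0.3,0,0,0,-0.059,0.5],[0.2,0.6,0,0,0,-0.118,0.5],[0.229,0.683,0,0,0,-0.177,0.5],[0.229,0.683,0,0,0,-0.236,0.5],[0.229,0.683,0,0,0,-0.295,0.5],[0.229,0.683,0,0,0,-0.354,0.5],[0.229,0.683,0,0,0,-0.413,0.5],[0.229,0.683,0,0,0,-0.472,0.5],[0.229,0.683,0,0,0,-0.531,0.5],[0.229,0.683,0,0,0,-0.59,0.5]]]}}

```text
time: 9.48
ee_pos: [472.9, -150.5, 219.3]
tool_rot: [[0.892, 0.082, 0.444], [0.053, -0.996, 0.078], [0.449, -0.046, -0.892]]
ft_force: [0.3, -0.6, 0.2]
opening: 43.8
```

```bash
python3 -c "
from h import *
v=np.load('fit.npy');show(v,'lr')"
```

```text
t 9.475 q [-0.73  0.05  2.06  0.52  0.8  -1.12] F [ 0.3 -0.6  0.2] M [-0.08  0.24  0.01] op 43.752413578249
lr 90 [0.0134, 0.0062, -0.1626] [-0.0014, 0.0005, -0.1085]
lr 45 [0.014, 0.0071, 0.0624] [-0.0014, 0.0005, -0.1085]
lr -16 [0.0147, 0.0083, 0.3674] [-0.0014, 0.0005, -0.1085]
```

Request:
{"name": "jog_arm", "arguments": {"rows": [[[0.014,0.007,0,-0.001,0,-0.055,0.5],[0.014,0.007,0,-0.001,0,-0.1085,0.5],[0.014,0.007,0.06,-0.001,0,-0.1085,0.5],[0.013,0.008,0.2,-0.001,0,-0.1085,0.5],[0.013,0.008,0.345,-0.001,0,-0.1085,0.5],[0.013,0.008,0.345,-0.001,0,-0.1085,0.5],[0.013,0.008,0.345,-0.001,0,-0.1085,1],[0.013,0.008,0.345,-0.001,0,-0.1085,1],[0.013,0.008,0.345,-0.001,0,-0.1085,1],[0.013,0.008,0.345,-0.001,0,-0.1085,1]]]}}

```text
time: 10.72
ee_pos: [506.9, -147.5, 160.8]
tool_rot: [[0.815, 0.368, 0.448], [0.377, -0.923, 0.073], [0.44, 0.109, -0.891]]
ft_force: [-1.0, 1.5, 5.7]
opening: 13.8
```

```bash
python3 -c "
from h import *
v=np.load('fit.npy');show(v,'lr')"
```

```text
t 10.725 q [-0.66  0.19  2.09  0.61  0.62 -1.52] F [-1.   1.5  5.7] M [0.07 0.05 0.04] op 13.807503304645317
lr 90 [-0.0043, -0.0057, -0.5003] [0.0004, -0.0002, -0.0019]
lr 45 [-0.0044, -0.006, -0.2753] [0.0004, -0.0002, -0.0019]
lr -16 [-0.0046, -0.0064, 0.0297] [0.0004, -0.0002, -0.0019]
```

Request:
{"name": "jog_arm", "arguments": {"rows": [[[0,0,0,0,0,0.055,1],[0,0,0,0,0,0.11,1],[0,0,0,0,0,0.165,1],[0,0,0,0,0,0.223,1],[0,0,0,0,0,0.223,1],[0,0,0,0,0,0.223,0.5],[0,0,0,0,0,0.223,0.5],[0,0,-0.15,0,0,0.223,0.5],[0,0,-0.35,0,0,0.223,0.5],[0,0,-0.35,0,0,0.223,0.5]]]}}

```text
time: 11.98
ee_pos: [475.8, -153.6, 224.6]
tool_rot: [[0.859, -0.244, 0.449], [-0.306, -0.949, 0.07], [0.41, -0.198, -0.891]]
ft_force: [0.2, 0.1, 0.0]
opening: 43.7
```

```bash
python3 -c "
from h import *
v=np.load('fit.npy');show(v,'ul'); show(v,'ul',flip=1)"
```

```text
t 11.975 q [-0.73  0.04  2.05  0.51  0.81 -0.75] F [0.2 0.1 0. ] M [-0.1   0.26 -0.01] op 43.70539176764964
ul 90 [0.0812, -1.4439, -0.1477] [0.0017, -0.0002, -0.5475]
ul 45 [0.0804, -1.4445, 0.0773] [0.0017, -0.0002, -0.5475]
ul -16 [0.0792, -1.4453, 0.3823] [0.0017, -0.0002, -0.5475]
t 11.975 q [-0.73  0.04  2.05  0.51  0.81 -0.75] F [0.2 0.1 0. ] M [-0.1   0.26 -0.01] op 43.70539176764964
ul 90 [0.0812, -1.4439, -0.1477] [-0.0002, -0.0016, 0.4525]
ul 45 [0.0804, -1.4445, 0.0773] [-0.0002, -0.0016, 0.4525]
ul -16 [0.0792, -1.4453, 0.3823] [-0.0002, -0.0016, 0.4525]
```

Request:
{"name": "jog_arm", "arguments": {"rows": [[[0.02,-0.25,0,0,0,-0.055,0.5],[0.04,-0.5,0,0,0,-0.11,0.5],[0.06,-0.75,0,0,0,-0.165,0.5],[0.08,-1,0,0,0,-0.22,0.5],[0.08,-1,0,0,0,-0.275,0.5],[0.08,-1,0,0,0,-0.33,0.5],[0.08,-1,0,0,0,-0.385,0.5],[0.08,-1,0,0,0,-0.44,0.5],[0.08,-1,0,0,0,-0.495,0.5],[0.08,-1,0,0,0,-0.547,0.5]]]}}

```text
time: 13.22
ee_pos: [537.4, 32.9, 267.4]
tool_rot: [[0.109, 0.889, 0.445], [0.985, -0.158, 0.074], [0.136, 0.43, -0.893]]
ft_force: [0.4, 0.6, 0.7]
opening: 43.8
```

```bash
python3 -c "
from h import *
v=np.load('fit.npy');show(v,'ul')"
```

```text
t 13.225 q [-0.18  0.01  1.96  0.22  0.75 -1.74] F [0.4 0.6 0.7] M [-0.07  0.19  0.02] op 43.78223225447933
ul 90 [0.434, 0.0798, -0.1602] [-0.0008, 0.0, 0.001]
ul 45 [0.434, 0.0804, 0.0648] [-0.0008, 0.0, 0.001]
ul -16 [0.434, 0.0811, 0.3698] [-0.0008, 0.0, 0.001]
```

Request:
{"name": "jog_arm", "arguments": {"rows": [[[0.25,0.05,0,-0.001,0,0.001,0.5],[0.434,0.08,0,-0.001,0,0.001,0.5],[0.434,0.08,0,-0.001,0,0.001,0.5],[0.43,0.08,0.2,-0.001,0,0.001,0.5],[0.43,0.08,0.347,-0.001,0,0.001,0.5],[0.43,0.08,0.347,-0.001,0,0.001,0.5],[0.43,0.08,0.347,-0.001,0,0.001,1],[0.43,0.08,0.347,-0.001,0,0.001,1],[0.43,0.08,0.347,-0.001,0,0.001,1],[0.43,0.08,0.347,-0.001,0,0.001,1]]]}}

```text
time: 14.48
ee_pos: [593.1, 120.1, 226.9]
tool_rot: [[0.117, 0.885, 0.451], [0.983, -0.167, 0.074], [0.141, 0.435, -0.89]]
ft_force: [-2.1, 2.2, 4.9]
opening: 13.9
```

```bash
python3 -c "
from h import *
v=np.load('fit.npy');show(v,'ul')"
```

```text
t 14.475 q [ 0.05  0.16  1.9   0.09  0.61 -1.42] F [-2.1  2.2  4.9] M [0.46 0.19 0.25] op 13.858257283129948
ul 90 [0.0026, -0.0084, -0.497] [0.0014, -0.0002, -0.0019]
ul 45 [0.0024, -0.0094, -0.272] [0.0014, -0.0002, -0.0019]
ul -16 [0.0022, -0.0108, 0.033] [0.0014, -0.0002, -0.0019]
```

Turn ul and retreat, then look from both cameras before the second round.

Request:
{"name": "jog_arm", "arguments": {"rows": [[[0,0,0,0,0,0.055,1],[0,0,0,0,0,0.11,1],[0,0,0,0,0,0.165,1],[0,0,0,0,0,0.223,1],[0,0,0,0,0,0.223,1],[0,0,0,0,0,0.223,0.5],[0,0,0,0,0,0.223,0.5],[0,0,-0.15,0,0,0.223,0.5],[0,0,-0.4,0,0,0.223,0.5],[0,0,-0.6,0,0,0.223,0.5]]]}}

```text
time: 15.72
ee_pos: [538.3, 110.7, 334.0]
tool_rot: [[0.66, 0.602, 0.45], [0.644, -0.761, 0.073], [0.386, 0.241, -0.89]]
ft_force: [0.4, 0.3, -0.9]
opening: 44.0
```

```bash
cat > look.py <<'E'
from h import *
import sys
v=np.load('fit.npy')
cs=[capture(n) for n in("side","top")]; rm=[red(c).astype(np.float32) for c in cs]
for j,k in enumerate(H):
    r=[]
    for i in(0,1):
        w=[(float(barcost(cs[i],hp(v,k),barR(v[2],v[3+j]-d),rm[i])),d) for d in np.arange(-.2,2.2,.03)]; r.append(min(w))
    print(k,"turned side/top:",[(round(d,2),round(c)) for c,d in r])
cv2.imwrite(f"pics/{sys.argv[1]}.png",np.hstack([cv2.resize(c["image"][120:290,240:430],None,fx=2.1,fy=2.1) for c in cs]))
show(v,'ll',da=.7)
show(v,'ll',da=.7,flip=1)
E
python3 look.py round1
```

```text
ll turned side/top: [(np.float64(0.61), 100), (np.float64(1.51), 238)]
lr turned side/top: [(np.float64(0.7), 170), (np.float64(0.73), 122)]
ul turned side/top: [(np.float64(0.79), 96), (np.float64(0.67), 177)]
ur turned side/top: [(np.float64(0.76), 184), (np.float64(0.76), 114)]
t 15.825 q [ 0.04 -0.05  1.83  0.07  0.88 -0.71] F [ 0.5  0.1 -0. ] M [-0.1  0.2 -0. ] op 43.97484401993033
ll 90 [-0.6248, -0.3974, 0.1105] [-0.0001, -0.0036, 0.4914]
ll 45 [-0.6265, -0.399, 0.3355] [-0.0001, -0.0036, 0.4914]
ll -16 [-0.6288, -0.4012, 0.6405] [-0.0001, -0.0036, 0.4914]
t 15.825 q [ 0.04 -0.05  1.83  0.07  0.88 -0.71] F [ 0.5  0.1 -0. ] M [-0.1  0.2 -0. ] op 43.97484401993033
ll 90 [-0.6248, -0.3974, 0.1105] [0.0036, -0.0001, -0.5086]
ll 45 [-0.6265, -0.399, 0.3355] [0.0036, -0.0001, -0.5086]
ll -16 [-0.6288, -0.4012, 0.6405] [0.0036, -0.0001, -0.5086]
```

View pics/round1.png

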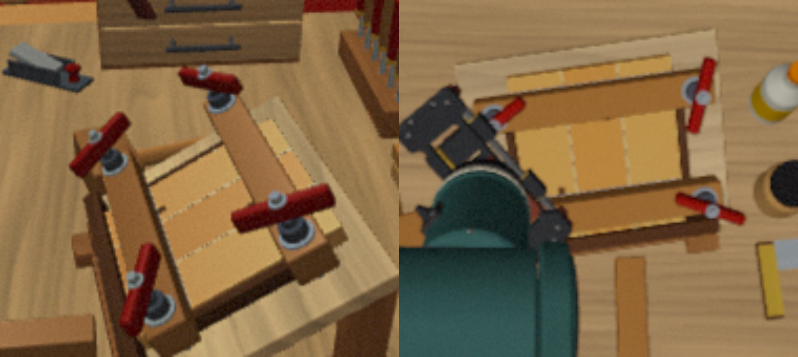

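All four bars turned about 0.7 rad (side and top agree except ll in top, which the arm hides); nothing else has moved. Second round, starting with ll.

Request:
{"name": "jog_arm", "arguments": {"rows": [[[-0.2,-0.1,0,0,0,0.055,0.5],[-0.4,-0.25,0,0,0,0.11,0.5],[-0.626,-0.398,0.1,0,-0.003,0.165,0.5],[-0.626,-0.398,0.22,0,-0.003,0.22,0.5],[-0.626,-0.398,0.22,0,-0.003,0.275,0.5],[-0.626,-0.398,0.22,0,-0.003,0.33,0.5],[-0.626,-0.398,0.22,0,-0.003,0.385,0.5],[-0.626,-0.398,0.22,0,-0.003,0.44,0.5],[-0.626,-0.398,0.22,0,-0.003,0.491,0.5],[-0.626,-0.398,0.22,0,-0.003,0.491,0.5]]]}}

```text
time: 17.08
ee_pos: [427.7, 94.0, 225.0]
tool_rot: [[0.624, -0.645, 0.44], [-0.742, -0.667, 0.074], [0.246, -0.372, -0.895]]
ft_force: [0.5, 0.3, 0.2]
opening: 44.0
```

```bash
python3 -c "
from h import *
v=np.load('fit.npy');show(v,'ll',da=.7)"
```

```text
t 17.075 q [-0.01 -0.11  2.18  0.14  0.61  0.72] F [0.5 0.3 0.2] M [-0.1   0.34  0.  ] op 44.00368147234641
ll 90 [0.0118, -0.0164, -0.1264] [0.0018, 0.0015, 0.0006]
ll 45 [0.0128, -0.0177, 0.0986] [0.0018, 0.0015, 0.0006]
ll -16 [0.0142, -0.0194, 0.4036] [0.0018, 0.0015, 0.0006]
```

Request:
{"name": "jog_arm", "arguments": {"rows": [[[0.012,-0.017,0.1,0.002,0.0015,0,0.5],[0.013,-0.018,0.25,0.002,0.0015,0,0.5],[0.013,-0.019,0.38,0.002,0.0015,0,0.5],[0.013,-0.019,0.38,0.002,0.0015,0,0.5],[0.013,-0.019,0.38,0.002,0.0015,0,1],[0.013,-0.019,0.38,0.002,0.0015,0,1],[0.013,-0.019,0.38,0.002,0.0015,0,1],[0.013,-0.019,0.38,0.002,0.0015,0,1],[0.013,-0.019,0.38,0.002,0.0015,0.05,1],[0.013,-0.019,0.38,0.002,0.0015,0.06,1]]]}}

```text
time: 18.32
ee_pos: [466.4, 99.7, 161.0]
tool_rot: [[0.487, -0.748, 0.451], [-0.855, -0.513, 0.073], [0.177, -0.421, -0.89]]
ft_force: [-2.6, -6.7, 7.1]
opening: 13.7
```

```bash
cat > feel.py <<'E'
from h import *
import sys
v=np.load('fit.npy'); k=sys.argv[1]; da=float(sys.argv[2]) if len(sys.argv)>2 else .7; fl=int(sys.argv[3]) if len(sys.argv)>3 else 0
s=observe(); n=bedR(v[2])[:,2]; P,R=target(v,k,-12,flip=fl); d,w=rel(P,R,s)
Rt=np.array(s["tool_rot"]); r=Ro.from_matrix(R.T@Rt).as_rotvec()
print("t",s["time"],"turned",round(r[2],3),"d",d,"op",round(s["opening"],2),"q6",round(s["q"][5],3),"tau6",round(s["tau"][5],3),"F tool",np.round(Rt.T@s["ft_force"],1),"M tool",np.round(Rt.T@s["moment"],3))
E
python3 feel.py ll
```

```text
t 18.325 turned 0.889 d [-0.0055, 0.0065, 0.0099] op 13.73 q6 0.861 tau6 0.382 F tool [ 5.7  2.4 -8. ] M tool [-0.733  0.571 -0.179]
```

Request:
{"name": "jog_arm", "arguments": {"rows": [[[0,0,0,0,0,0.03,1],[0,0,0,0,0,0.06,1],[0,0,0,0,0,0.09,1],[0,0,0,0,0,0.1,1]]]}}

```text
time: 18.82
ee_pos: [466.5, 99.3, 161.1]
tool_rot: [[0.233, -0.862, 0.451], [-0.972, -0.225, 0.072], [0.039, -0.455, -0.89]]
ft_force: [-2.6, -10.1, 6.9]
opening: 13.3
```

```bash
python3 feel.py ll
```

```text
t 18.825 turned 1.202 d [-0.0052, 0.0083, 0.0099] op 13.34 q6 1.175 tau6 0.117 F tool [ 9.5  1.3 -8. ] M tool [-0.699  1.345 -0.241]
```

Request:
{"name": "jog_arm", "arguments": {"rows": [[[0,0,0,0,0,0.01,1],[0,0,0,0,0,0.02,1],[0,0,0,0,0,0.03,1]]]}}

```text
time: 19.2
ee_pos: [466.6, 99.2, 161.1]
tool_rot: [[0.151, -0.88, 0.451], [-0.989, -0.133, 0.072], [-0.003, -0.457, -0.89]]
ft_force: [-2.7, -10.3, 5.9]
opening: 13.7
```

```bash
python3 feel.py ll
```

```text
t 19.2 turned 1.296 d [-0.005, 0.009, 0.0098] op 13.72 q6 1.268 tau6 -0.159 F tool [ 9.7  1.1 -7.3] M tool [-0.536  1.58  -0.19 ]
```

Request:
{"name": "jog_arm", "arguments": {"rows": [[[0.004,0,0,0,0,0.01,1],[0.004,0,0,0,0,0.02,1],[0.004,0,0,0,0,0.02,1]]]}}

```text
time: 19.58
ee_pos: [466.6, 99.1, 161.1]
tool_rot: [[0.096, -0.887, 0.451], [-0.995, -0.07, 0.073], [-0.033, -0.455, -0.89]]
ft_force: [-2.8, -4.5, 6.8]
opening: 13.8
```

```bash
python3 feel.py ll
```

```text
t 19.575 turned 1.359 d [-0.0051, 0.009, 0.0099] op 13.75 q6 1.325 tau6 0.117 F tool [ 3.9 -0.3 -7.7] M tool [-0.344  0.546  0.021]
```

Request:
{"name": "jog_arm", "arguments": {"rows": [[[0.002,0,0,0,0,0.01,1],[0.002,0,0,0,0,0.02,1],[0.002,0,0,0,0,0.02,1]]]}}

```text
time: 19.95
ee_pos: [466.5, 99.0, 161.0]
tool_rot: [[0.04, -0.892, 0.451], [-0.997, -0.008, 0.073], [-0.062, -0.452, -0.89]]
ft_force: [-2.2, -1.6, 6.2]
opening: 13.9
```

```bash
python3 feel.py ll
```

```text
t 19.95 turned 1.422 d [-0.005, 0.0091, 0.0099] op 13.86 q6 1.385 tau6 0.115 F tool [ 1.1 -0.8 -6.7] M tool [-0.259  0.158  0.023]
```

Request:
{"name": "jog_arm", "arguments": {"rows": [[[0,0,0,0,0,0.007,1],[0,0,0,0,0,0.014,1],[0,0,0,0,0,0.021,1]]]}}

```text
time: 20.32
ee_pos: [466.5, 98.9, 161.0]
tool_rot: [[-0.019, -0.893, 0.451], [-0.996, 0.058, 0.073], [-0.092, -0.447, -0.89]]
ft_force: [-2.8, -2.5, 6.3]
opening: 13.8
```

```bash
python3 feel.py ll
```

```text
t 20.325 turned 1.488 d [-0.0048, 0.0095, 0.0099] op 13.79 q6 1.452 tau6 -0.078 F tool [ 1.9 -0.4 -7. ] M tool [-0.321  0.328 -0.126]
```

Request:
{"name": "jog_arm", "arguments": {"rows": [[[0,0,0,0,0,0.007,1],[0,0,0,0,0,0.014,1],[0,0,0,0,0,0.021,1]]]}}

```text
time: 20.7
ee_pos: [466.6, 98.9, 161.1]
tool_rot: [[-0.076, -0.889, 0.451], [-0.99, 0.121, 0.073], [-0.12, -0.441, -0.89]]
ft_force: [-1.5, -2.0, 6.3]
opening: 14.2
```

```bash
python3 feel.py ll
```

```text
t 20.7 turned 1.552 d [-0.0042, 0.0101, 0.0099] op 14.18 q6 1.516 tau6 0.654 F tool [ 1.4 -1.7 -6.5] M tool [-0.26   0.196 -0.86 ]
```

ll came up firm: the axial moment jumped from about 0.13 to 0.86 N m. Release and go to ur.

Request:
{"name": "jog_arm", "arguments": {"rows": [[[0,0,0,0,0,-0.01,1],[0,0,0,0,0,-0.01,0.5],[0,0,0,0,0,-0.01,0.5],[0,0,-0.15,0,0,-0.01,0.5],[0,0,-0.38,0,0,-0.01,0.5],[0,0,-0.38,0,0,-0.01,0.5]]]}}

```text
time: 21.45
ee_pos: [432.6, 93.4, 230.6]
tool_rot: [[-0.049, -0.89, 0.454], [-0.993, 0.093, 0.073], [-0.107, -0.447, -0.888]]
ft_force: [0.4, -0.1, 0.7]
opening: 43.8
```

```bash
python3 -c "
from h import *
v=np.load('fit.npy');show(v,'ur',da=.7)"
```

```text
t 21.45 q [-0.01 -0.11  2.18  0.14  0.61  1.54] F [ 0.4 -0.1  0.7] M [-0.07  0.33 -0.03] op 43.8174085112544
ur 90 [1.041, -0.9827, -0.1044] [-0.0025, 0.0002, 0.0243]
ur 45 [1.0411, -0.9809, 0.1206] [-0.0025, 0.0002, 0.0243]
ur -16 [1.0412, -0.9785, 0.4256] [-0.0025, 0.0002, 0.0243]
```

Request:
{"name": "jog_arm", "arguments": {"rows": [[[0.2,-0.2,0,0,0,0.02,0.5],[0.4,-0.4,0,0,0,0.024,0.5],[0.6,-0.6,0,0,0,0.024,0.5],[0.8,-0.8,0,0,0,0.024,0.5],[1,-0.98,0,-0.002,0,0.024,0.5],[1,-0.98,0,-0.002,0,0.024,0.5],[1,-0.98,0,-0.002,0,0.024,0.5]]]}}

```text
time: 22.32
ee_pos: [595.8, -122.8, 290.8]
tool_rot: [[-0.118, -0.89, 0.44], [-0.983, 0.168, 0.076], [-0.141, -0.424, -0.895]]
ft_force: [-1.2, 0.4, -0.2]
opening: 44.0
```

```bash
python3 -c "
from h import *
v=np.load('fit.npy');show(v,'ur',da=.7)"
```

```text
t 22.325 q [-0.49  0.12  1.77  0.36  0.91  1.06] F [-1.2  0.4 -0.2] M [0.01 0.36 0.03] op 44.035748889318825
ur 90 [0.0388, -0.023, -0.1288] [0.0024, 0.0002, -0.0002]
ur 45 [0.0389, -0.0246, 0.0962] [0.0024, 0.0002, -0.0002]
ur -16 [0.0391, -0.0269, 0.4012] [0.0024, 0.0002, -0.0002]
```

Request:
{"name": "jog_arm", "arguments": {"rows": [[[0.041,-0.024,0.1,0.0024,0,0,0.5],[0.041,-0.026,0.25,0.0024,0,0,0.5],[0.041,-0.027,0.38,0.0024,0,0,0.5],[0.041,-0.027,0.38,0.0024,0,0,0.5],[0.041,-0.027,0.38,0.0024,0,0,1],[0.041,-0.027,0.38,0.0024,0,0,1],[0.041,-0.027,0.38,0.0024,0,0,1],[0.041,-0.027,0.38,0.0024,0,0,1],[0.041,-0.027,0.38,0.0024,0,0.04,1],[0.041,-0.027,0.38,0.0024,0,0.08,1]]]}}

```text
time: 23.58
ee_pos: [634.3, -126.7, 227.0]
tool_rot: [[-0.337, -0.827, 0.45], [-0.91, 0.409, 0.072], [-0.244, -0.385, -0.89]]
ft_force: [-3.4, -0.1, 4.6]
opening: 13.8
```

```bash
python3 feel.py ur
```

```text
t 23.575 turned 0.954 d [0.0007, 0.0132, 0.0127] op 13.81 q6 1.27 tau6 -1.2 F tool [ 0.1  1.  -5.7] M tool [-0.524  0.029 -0.218]
```

Request:
{"name": "jog_arm", "arguments": {"rows": [[[0,0,0,0,0,0.008,1],[0,0,0,0,0,0.016,1],[0,0,0,0,0,0.024,1],[0,0,0,0,0,0.03,1]]]}}

```text
time: 24.08
ee_pos: [634.3, -126.8, 227.0]
tool_rot: [[-0.41, -0.793, 0.45], [-0.869, 0.49, 0.072], [-0.278, -0.362, -0.89]]
ft_force: [-2.7, -0.2, 5.5]
opening: 13.9
```

```bash
python3 feel.py ur
```

```text
t 24.075 turned 1.045 d [0.0013, 0.013, 0.0125] op 13.9 q6 1.361 tau6 -0.035 F tool [-0.2  0.  -6.1] M tool [-0.493  0.04  -0.14 ]
```

Request:
{"name": "jog_arm", "arguments": {"rows": [[[0,0,0,0,0,0.007,1],[0,0,0,0,0,0.014,1],[0,0,0,0,0,0.022,1]]]}}

```text
time: 24.45
ee_pos: [634.2, -126.9, 226.9]
tool_rot: [[-0.464, -0.763, 0.45], [-0.833, 0.549, 0.072], [-0.302, -0.342, -0.89]]
ft_force: [-3.8, 0.1, 4.4]
opening: 13.9
```

```bash
python3 feel.py ur
```

```text
t 24.45 turned 1.114 d [0.0018, 0.0128, 0.0126] op 13.9 q6 1.43 tau6 -0.143 F tool [ 0.3  1.5 -5.6] M tool [-0.498  0.115 -0.104]
```

Request:
{"name": "jog_arm", "arguments": {"rows": [[[0,0,0,0,0,0.007,1],[0,0,0,0,0,0.014,1],[0,0,0,0,0,0.022,1]]]}}

```text
time: 24.82
ee_pos: [634.2, -127.0, 226.9]
tool_rot: [[-0.516, -0.729, 0.45], [-0.793, 0.605, 0.071], [-0.325, -0.32, -0.89]]
ft_force: [-4.3, -0.1, 5.5]
opening: 13.8
```

```bash
python3 feel.py ur
```

```text
t 24.825 turned 1.183 d [0.0023, 0.0128, 0.0126] op 13.79 q6 1.499 tau6 -0.145 F tool [ 0.6  1.3 -6.9] M tool [-0.439  0.173 -0.148]
```

Request:
{"name": "jog_arm", "arguments": {"rows": [[[0,0,0,0,0,0.007,1],[0,0,0,0,0,0.014,1],[0,0,0,0,0,0.022,1]]]}}

```text
time: 25.2
ee_pos: [634.1, -127.0, 226.9]
tool_rot: [[-0.565, -0.691, 0.45], [-0.749, 0.659, 0.071], [-0.346, -0.297, -0.89]]
ft_force: [-3.7, -0.5, 4.8]
opening: 14.1
```

```bash
python3 feel.py ur
```

```text
t 25.2 turned 1.252 d [0.0026, 0.0127, 0.0126] op 14.1 q6 1.568 tau6 -0.146 F tool [ 0.8  0.8 -6. ] M tool [-0.477  0.341 -0.161]
```

Request:
{"name": "jog_arm", "arguments": {"rows": [[[0,0,0,0,0,0.007,1],[0,0,0,0,0,0.014,1],[0,0,0,0,0,0.022,1]]]}}

```text
time: 25.58
ee_pos: [634.1, -127.0, 226.9]
tool_rot: [[-0.611, -0.652, 0.45], [-0.703, 0.708, 0.071], [-0.365, -0.273, -0.89]]
ft_force: [-4.4, 0.3, 5.4]
opening: 14.0
```

```bash
python3 feel.py ur
```

```text
t 25.575 turned 1.32 d [0.0034, 0.0123, 0.0126] op 13.96 q6 1.637 tau6 0.482 F tool [ 0.5  1.6 -6.7] M tool [-0.407  0.403 -0.712]
```

ur is firm (0.71 N m against about 0.15 running). On to lr.

Request:
{"name": "jog_arm", "arguments": {"rows": [[[0,0,0,0,0,-0.008,1],[0,0,0,0,0,-0.008,0.5],[0,0,0,0,0,-0.008,0.5],[0,0,-0.15,0,0,-0.008,0.5],[0,0,-0.38,0,0,-0.008,0.5],[0,0,-0.38,0,0,-0.1,0.5],[0,0,-0.38,0,0,-0.155,0.5],[0,0,-0.38,0,0,-0.21,0.5]]]}}

```text
time: 26.58
ee_pos: [600.0, -132.1, 293.8]
tool_rot: [[-0.143, -0.882, 0.45], [-0.978, 0.195, 0.072], [-0.151, -0.429, -0.89]]
ft_force: [-0.7, 0.8, -0.2]
opening: 43.7
```

```bash
python3 -c "
from h import *
v=np.load('fit.npy');show(v,'lr',da=.7)"
```

```text
t 26.575 q [-0.51  0.12  1.76  0.36  0.91  1.07] F [-0.7  0.8 -0.2] M [-0.05  0.37  0.  ] op 43.73642262482709
lr 90 [0.2403, 0.6865, -0.1228] [-0.0006, -0.0011, -0.4652]
lr 45 [0.24, 0.6872, 0.1022] [-0.0006, -0.0011, -0.4652]
lr -16 [0.2396, 0.6882, 0.4072] [-0.0006, -0.0011, -0.4652]
```

Request:
{"name": "jog_arm", "arguments": {"rows": [[[0.1,0.3,0,0,0,-0.058,0.5],[0.2,0.6,0,0,0,-0.116,0.5],[0.24,0.687,0,0,0,-0.174,0.5],[0.24,0.687,0,0,0,-0.232,0.5],[0.24,0.687,0,0,0,-0.29,0.5],[0.24,0.687,0,0,0,-0.348,0.5],[0.24,0.687,0,0,0,-0.406,0.5],[0.24,0.687,0,0,0,-0.465,0.5],[0.24,0.687,0.05,0,0,-0.465,0.5]]]}}

```text
time: 27.7
ee_pos: [476.7, -151.1, 219.0]
tool_rot: [[0.86, -0.241, 0.45], [-0.304, -0.95, 0.071], [0.411, -0.198, -0.89]]
ft_force: [0.4, 0.7, 0.3]
opening: 44.2
```

```bash
python3 -c "
from h import *
v=np.load('fit.npy');show(v,'lr',da=.7)"
```

```text
t 27.7 q [-0.73  0.05  2.06  0.52  0.79 -0.76] F [0.4 0.7 0.3] M [-0.12  0.24  0.06] op 44.159700444753376
lr 90 [-0.0008, 0.0031, -0.1719] [0.0005, -0.0015, -0.0011]
lr 45 [-0.0018, 0.0027, 0.0531] [0.0005, -0.0015, -0.0011]
lr -16 [-0.0032, 0.0023, 0.3581] [0.0005, -0.0015, -0.0011]
```

Request:
{"name": "jog_arm", "arguments": {"rows": [[[-0.002,0.003,0.1,0,-0.0015,-0.001,0.5],[-0.003,0.002,0.25,0,-0.0015,-0.001,0.5],[-0.003,0.002,0.335,0,-0.0015,-0.001,0.5],[-0.003,0.002,0.335,0,-0.0015,-0.001,0.5],[-0.003,0.002,0.335,0,-0.0015,-0.001,1],[-0.003,0.002,0.335,0,-0.0015,-0.001,1],[-0.003,0.002,0.335,0,-0.0015,-0.001,1],[-0.003,0.002,0.335,0,-0.0015,-0.001,1],[-0.003,0.002,0.335,0,-0.0015,0.05,1],[-0.003,0.002,0.335,0,-0.0015,0.09,1]]]}}

```text
time: 28.95
ee_pos: [507.6, -147.1, 160.1]
tool_rot: [[0.756, -0.477, 0.449], [-0.562, -0.824, 0.072], [0.335, -0.307, -0.891]]
ft_force: [5.2, 0.5, 2.5]
opening: 13.3
```

```bash
python3 feel.py lr
```

```text
t 28.95 turned 0.993 d [-0.0082, 0.0025, 0.0052] op 13.29 q6 -0.538 tau6 -0.991 F tool [ 4.5 -3.7  0.1] M tool [ 0.264  0.279 -0.146]
```

Request:
{"name": "jog_arm", "arguments": {"rows": [[[0,0,0,0,0,0.03,1],[0,0,0,0,0,0.06,1],[0,0,0,0,0,0.08,1],[0,0,0,0,0,0.1,1]]]}}

```text
time: 29.45
ee_pos: [507.6, -147.3, 160.2]
tool_rot: [[0.573, -0.686, 0.449], [-0.788, -0.611, 0.072], [0.225, -0.395, -0.891]]
ft_force: [4.9, -0.2, 1.1]
opening: 13.9
```

```bash
python3 feel.py lr
```

```text
t 29.45 turned 1.305 d [-0.0078, 0.0048, 0.0052] op 13.86 q6 -0.226 tau6 -0.478 F tool [ 3.2 -3.6  1.2] M tool [ 0.265  0.176 -0.196]
```

Request:
{"name": "jog_arm", "arguments": {"rows": [[[0,0,0,0,0,0.01,1],[0,0,0,0,0,0.02,1],[0,0,0,0,0,0.03,1],[0,0,0,0,0,0.037,1]]]}}

```text
time: 29.95
ee_pos: [507.7, -147.3, 160.2]
tool_rot: [[0.491, -0.747, 0.449], [-0.853, -0.517, 0.072], [0.178, -0.418, -0.891]]
ft_force: [5.5, -0.7, 1.2]
opening: 13.8
```

```bash
python3 feel.py lr
```

```text
t 29.95 turned 1.42 d [-0.0073, 0.0058, 0.0052] op 13.81 q6 -0.111 tau6 -0.017 F tool [ 3.5 -4.2  1.3] M tool [ 0.244  0.094 -0.143]
```

Request:
{"name": "jog_arm", "arguments": {"rows": [[[0,0,0,0,0,0.007,1],[0,0,0,0,0,0.014,1],[0,0,0,0,0,0.022,1]]]}}

```text
time: 30.32
ee_pos: [507.7, -147.3, 160.2]
tool_rot: [[0.438, -0.779, 0.449], [-0.887, -0.457, 0.072], [0.149, -0.429, -0.891]]
ft_force: [5.4, 0.2, 2.1]
opening: 14.2
```

```bash
python3 feel.py lr
```

```text
t 30.325 turned 1.489 d [-0.0072, 0.0063, 0.0052] op 14.16 q6 -0.042 tau6 -0.107 F tool [ 2.5 -5.2  0.5] M tool [ 0.243  0.143 -0.187]
```

Request:
{"name": "jog_arm", "arguments": {"rows": [[[0,0,0,0,0,0.007,1],[0,0,0,0,0,0.014,1],[0,0,0,0,0,0.022,1]]]}}

```text
time: 30.7
ee_pos: [507.7, -147.3, 160.2]
tool_rot: [[0.384, -0.807, 0.449], [-0.916, -0.396, 0.072], [0.119, -0.438, -0.891]]
ft_force: [5.5, 0.7, 0.7]
opening: 13.9
```

```bash
python3 feel.py lr
```

```text
t 30.7 turned 1.557 d [-0.0067, 0.0067, 0.0053] op 13.93 q6 0.026 tau6 0.47 F tool [ 1.5 -5.   1.9] M tool [ 0.396  0.159 -0.677]
```

lr is firm (0.68 N m). Last handle: ul.

Request:
{"name": "jog_arm", "arguments": {"rows": [[[0,0,0,0,0,-0.008,1],[0,0,0,0,0,-0.008,0.5],[0,0,0,0,0,-0.008,0.5],[0,0,-0.15,0,0,-0.008,0.5],[0,0,-0.37,0,0,-0.008,0.5],[0,0,-0.37,0,0,-0.06,0.5],[0,0,-0.37,0,0,-0.11,0.5],[0,0,-0.37,0,0,-0.16,0.5],[0,0,-0.37,0,0,-0.16,0.5]]]}}

```text
time: 31.82
ee_pos: [472.4, -151.2, 224.4]
tool_rot: [[0.726, -0.524, 0.445], [-0.614, -0.786, 0.075], [0.311, -0.327, -0.892]]
ft_force: [0.8, -0.2, 0.7]
opening: 43.9
```

```bash
python3 -c "
from h import *
v=np.load('fit.npy');show(v,'ul',da=.72)"
```

```text
t 31.825 q [-0.73  0.04  2.05  0.51  0.81 -0.4 ] F [ 0.8 -0.2  0.7] M [-0.09  0.32 -0.05] op 43.851406311787436
ul 90 [-0.4021, -1.3833, -0.1385] [-0.0002, 0.0007, -0.4302]
ul 45 [-0.4017, -1.3835, 0.0865] [-0.0002, 0.0007, -0.4302]
ul -16 [-0.4011, -1.3837, 0.3915] [-0.0002, 0.0007, -0.4302]
```

Request:
{"name": "jog_arm", "arguments": {"rows": [[[-0.05,-0.25,0,0,0,-0.055,0.5],[-0.1,-0.5,0,0,0,-0.11,0.5],[-0.2,-0.75,0,0,0,-0.165,0.5],[-0.3,-1,0,0,0,-0.22,0.5],[-0.4,-1,0,0,0,-0.275,0.5],[-0.4,-1,0,0,0,-0.33,0.5],[-0.4,-1,0,0,0,-0.385,0.5],[-0.4,-1,0,0,0,-0.426,0.5],[-0.4,-1,0,0,0,-0.426,0.5]]]}}

```text
time: 32.95
ee_pos: [519.0, 55.0, 264.7]
tool_rot: [[0.679, 0.584, 0.445], [0.622, -0.78, 0.074], [0.39, 0.226, -0.892]]
ft_force: [0.2, -0.4, -1.2]
opening: 44.2
```

```bash
python3 -c "
from h import *
v=np.load('fit.npy');show(v,'ul',da=.7)"
```

```text
t 32.95 q [-0.12 -0.02  1.99  0.19  0.73 -0.93] F [ 0.2 -0.4 -1.2] M [-0.04  0.23  0.02] op 44.189657311847405
ul 90 [0.3739, -0.0905, -0.1391] [-0.0005, 0.0004, -0.0113]
ul 45 [0.3742, -0.0902, 0.0859] [-0.0005, 0.0004, -0.0113]
ul -16 [0.3746, -0.0897, 0.3909] [-0.0005, 0.0004, -0.0113]
```

Request:
{"name": "jog_arm", "arguments": {"rows": [[[0.25,-0.06,0,0,0,-0.011,0.5],[0.374,-0.09,0,0,0,-0.011,0.5],[0.374,-0.09,0.05,0,0,-0.011,0.5],[0.374,-0.09,0.2,0,0,-0.011,0.5],[0.374,-0.09,0.37,0,0,-0.011,0.5],[0.374,-0.09,0.37,0,0,-0.011,0.5],[0.374,-0.09,0.37,0,0,-0.011,1],[0.374,-0.09,0.37,0,0,-0.011,1],[0.374,-0.09,0.37,0,0,-0.011,1],[0.374,-0.09,0.37,0,0,-0.011,1]]]}}

```text
time: 34.2
ee_pos: [592.2, 120.7, 224.9]
tool_rot: [[0.655, 0.609, 0.446], [0.652, -0.755, 0.074], [0.382, 0.243, -0.892]]
ft_force: [-4.2, -3.1, 3.8]
opening: 14.2
```

```bash
python3 feel.py ul
```

```text
t 34.2 turned 0.696 d [-0.0003, -0.0019, 0.0059] op 14.24 q6 -0.732 tau6 0.003 F tool [-3.3  0.7 -5.5] M tool [-0.154 -0.743 -0.005]
```

Request:
{"name": "jog_arm", "arguments": {"rows": [[[0,0,0,0,0,0.04,1],[0,0,0,0,0,0.08,1],[0,0,0,0,0,0.12,1],[0,0,0,0,0,0.15,1]]]}}

```text
time: 34.7
ee_pos: [592.3, 120.7, 225.0]
tool_rot: [[0.861, 0.243, 0.446], [0.235, -0.969, 0.074], [0.451, 0.042, -0.892]]
ft_force: [-3.9, -3.9, 4.8]
opening: 14.1
```

```bash
python3 feel.py ul
```

```text
t 34.7 turned 1.17 d [-0.0019, -0.0018, 0.006] op 14.07 q6 -0.257 tau6 -0.665 F tool [-2.1  3.  -6.3] M tool [-0.389 -0.629 -0.204]
```

Request:
{"name": "jog_arm", "arguments": {"rows": [[[0,0,0,0,0,0.01,1],[0,0,0,0,0,0.02,1],[0,0,0,0,0,0.03,1],[0,0,0,0,0,0.04,1]]]}}

```text
time: 35.2
ee_pos: [592.3, 120.7, 225.0]
tool_rot: [[0.885, 0.135, 0.446], [0.114, -0.991, 0.074], [0.452, -0.014, -0.892]]
ft_force: [-3.7, -3.5, 5.7]
opening: 13.8
```

```bash
python3 feel.py ul
```

```text
t 35.2 turned 1.294 d [-0.0022, -0.0015, 0.006] op 13.84 q6 -0.134 tau6 -0.145 F tool [-1.1  2.9 -7. ] M tool [-0.469 -0.621 -0.192]
```

Request:
{"name": "jog_arm", "arguments": {"rows": [[[0,0,0,0,0,0.007,1],[0,0,0,0,0,0.014,1],[0,0,0,0,0,0.022,1]]]}}

```text
time: 35.58
ee_pos: [592.3, 120.7, 225.0]
tool_rot: [[0.892, 0.074, 0.447], [0.046, -0.996, 0.074], [0.45, -0.045, -0.892]]
ft_force: [-4.1, -3.7, 5.9]
opening: 13.9
```

```bash
python3 feel.py ul
```

```text
t 35.575 turned 1.363 d [-0.0025, -0.0012, 0.006] op 13.94 q6 -0.065 tau6 -0.092 F tool [-1.1  3.1 -7.4] M tool [-0.561 -0.538 -0.15 ]
```

Request:
{"name": "jog_arm", "arguments": {"rows": [[[0,0,0,0,0,0.007,1],[0,0,0,0,0,0.014,1],[0,0,0,0,0,0.022,1]]]}}

```text
time: 35.95
ee_pos: [592.4, 120.7, 225.0]
tool_rot: [[0.895, 0.012, 0.447], [-0.023, -0.997, 0.074], [0.446, -0.076, -0.892]]
ft_force: [-4.2, -4.1, 4.9]
opening: 13.8
```

```bash
python3 feel.py ul
```

```text
t 35.95 turned 1.432 d [-0.0026, -0.0011, 0.0059] op 13.85 q6 0.004 tau6 -0.092 F tool [-1.5  3.6 -6.5] M tool [-0.579 -0.56  -0.18 ]
```

Request:
{"name": "jog_arm", "arguments": {"rows": [[[0,0,0,0,0,0.007,1],[0,0,0,0,0,0.014,1],[0,0,0,0,0,0.022,1]]]}}

```text
time: 36.33
ee_pos: [592.3, 120.7, 225.0]
tool_rot: [[0.893, -0.05, 0.446], [-0.092, -0.993, 0.074], [0.44, -0.107, -0.892]]
ft_force: [-3.8, -4.3, 5.6]
opening: 13.8
```

```bash
python3 feel.py ul
```

```text
t 36.325 turned 1.501 d [-0.0026, -0.0009, 0.006] op 13.8 q6 0.073 tau6 -0.092 F tool [-0.5  3.9 -7. ] M tool [-0.546 -0.517 -0.113]
```

Request:
{"name": "jog_arm", "arguments": {"rows": [[[0,0,0,0,0,0.007,1],[0,0,0,0,0,0.014,1],[0,0,0,0,0,0.022,1]]]}}

```text
time: 36.7
ee_pos: [592.4, 120.8, 225.0]
tool_rot: [[0.888, -0.111, 0.447], [-0.16, -0.984, 0.074], [0.431, -0.137, -0.892]]
ft_force: [-3.5, -3.5, 6.1]
opening: 14.1
```

```bash
python3 feel.py ul
```

```text
t 36.7 turned 1.57 d [-0.003, -0.0006, 0.006] op 14.11 q6 0.142 tau6 -0.092 F tool [ 0.1  3.  -7.3] M tool [-0.63  -0.425 -0.179]
```

Request:
{"name": "jog_arm", "arguments": {"rows": [[[0,0,0,0,0,0.007,1],[0,0,0,0,0,0.014,1],[0,0,0,0,0,0.022,1]]]}}

```text
time: 37.08
ee_pos: [592.4, 120.7, 225.0]
tool_rot: [[0.878, -0.172, 0.447], [-0.228, -0.971, 0.074], [0.421, -0.166, -0.892]]
ft_force: [-4.3, -3.5, 5.5]
opening: 13.9
```

```bash
python3 feel.py ul
```

```text
t 37.075 turned 1.639 d [-0.0029, -0.0006, 0.0059] op 13.9 q6 0.211 tau6 0.333 F tool [-0.6  3.2 -7.1] M tool [-0.562 -0.363 -0.618]
```

ul is firm (0.62 N m). Let go, back away and check.

Request:
{"name": "jog_arm", "arguments": {"rows": [[[0,0,0,0,0,-0.006,1],[0,0,0,0,0,-0.006,0.5],[0,0,0,0,0,-0.006,0.4],[0,0,-0.15,0,0,-0.006,0.4],[0,0,-0.4,0,0,-0.006,0.4],[0,0,-0.7,0,0,-0.006,0.4],[0,-0.3,-0.9,0,0,-0.006,0.4],[0,-0.6,-0.9,0,0,-0.006,0.4],[0,-0.9,-0.9,0,0,-0.006,0.4],[0,-0.9,-0.9,0,0,-0.006,0.4]]]}}

```text
time: 38.33
ee_pos: [543.5, 287.0, 415.6]
tool_rot: [[0.882, -0.15, 0.447], [-0.206, -0.975, 0.078], [0.424, -0.161, -0.891]]
ft_force: [0.3, -0.4, 0.3]
opening: 52.6
```

```bash
python3 look.py end | head -4; python3 -c "
from h import *
for n in('side','top'):
    a=cv2.imread(f'pics/{n}0.png'); c=capture(n); d=(np.abs(a.astype(int)-c['image']).max(2)>45); 
    for o in('offcut','glue','mallet','square','jar'):
        t=[(np.round(x['pixel'],1).tolist(),round(x['conf'],2)) for x in tip_of(o,c)][:1]
        t0=[np.round(x['rect']).tolist() for x in trace(o,c)][:1]
        if t0:
            l,u,r,b=map(int,t0[0]); print(n,o,t,t0,'changed px',int(d[u:b,l:r].sum()),'of',(b-u)*(r-l))
        else: print(n,o,'not found')
cv2.imwrite('pics/endtop.png',c['image'])"
```

```text
ll turned side/top: [(np.float64(1.63), 107), (np.float64(1.51), 83)]
lr turned side/top: [(np.float64(1.51), 183), (np.float64(1.54), 96)]
ul turned side/top: [(np.float64(1.57), 91), (np.float64(1.63), 106)]
ur turned side/top: [(np.float64(1.36), 175), (np.float64(1.27), 109)]
side offcut [([244.5, 292.3], 0.6)] [[205.0, 268.0, 286.0, 297.0]] changed px 2 of 2349
side glue [([406.2, 358.1], 0.98)] [[391.0, 295.0, 434.0, 375.0]] changed px 0 of 3440
side mallet [([290.3, 204.1], 0.84)] [[273.0, 182.0, 328.0, 210.0]] changed px 251 of 1540
side square [([268.6, 364.9], 0.9)] [[238.0, 353.0, 305.0, 400.0]] changed px 0 of 3149
side jar [([337.0, 370.7], 0.98)] [[317.0, 322.0, 358.0, 387.0]] changed px 0 of 2665
top offcut [([350.4, 272.6], 0.56)] [[343.0, 241.0, 362.0, 306.0]] changed px 0 of 1235
top glue [([420.5, 169.1], 0.86)] [[407.0, 150.0, 438.0, 176.0]] changed px 0 of 806
top mallet [([245.1, 236.6], 0.95)] [[217.0, 149.0, 266.0, 250.0]] changed px 0 of 4949
top square [([414.8, 253.0], 0.65)] [[414.0, 229.0, 471.0, 273.0]] changed px 0 of 2508
top jar [([422.4, 212.1], 0.96)] [[408.0, 196.0, 439.0, 224.0]] changed px 0 of 868
```

View pics/endtop.png

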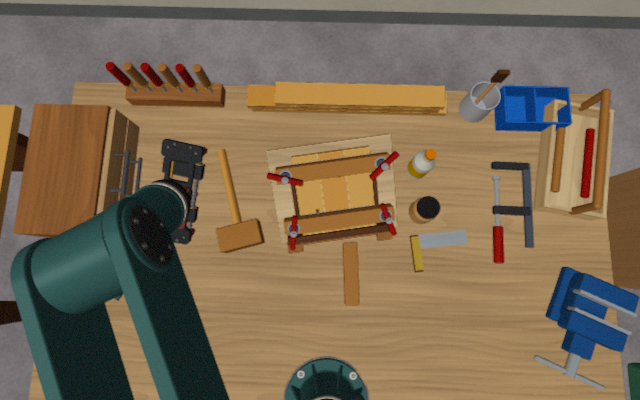

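All four bars stand where they came up firm, at top-view (293,232), (388,219), (285,179) and (384,166). The bystanders haven't moved and the arm is clear.

```bash
python3 -c "
from h import *
s=observe(); print(s['time'],np.round(s['qd'],3),np.round(s['ft_force'],1)); print(hand_in())"
```

```text
39.525 [-0.001  0.    -0.001 -0.    -0.     0.   ] [0.1 1.  0.1]
the job is handed in; nothing more can be done
None
```

I tightened all four handles crosswise in two rounds (ll, ur, lr, ul each time) and handed the job in at 39.5 s. It reported no verdict.

- **First round:** I turned each handle about 0.7 rad. The pictures showed 0.6–0.8, except for ll in the top view, where the arm hid it.
- **Second round:** I turned each handle in small steps until it came up firm. Running resistance was about 0.15 N m. At the stop the moment jumped to 0.86 (ll), 0.71 (ur), 0.68 (lr) and 0.62 N m (ul).

| Handle | Total turn felt at the gripper (rad) | Final side view (rad) | Final top view (rad) |
|---|---|---|---|
| ll | 1.55 | 1.63 | 1.51 |
| ur | 1.32 | 1.36 | 1.27 |
| lr | 1.56 | 1.51 | 1.54 |
| ul | 1.64 | 1.57 | 1.63 |

- **Disagreement:** the two views differ by up to about 0.12 rad on a handle. I put this down to fit noise, because the felt stops are clear.
- **Bystanders:** comparing pictures before and after showed no change around the offcut, glue, square, jar or, from above, the mallet. In the side view 251 pixels changed in the mallet's box. A handle turned inside that box, which I take to be the cause.
- **Arm:** it was let go, well clear and at rest, with the wrist force near zero.

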